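# Seat the meter and clamp it through the guard window

### The arm

A 7-joint arm with a two-finger parallel gripper is mounted at the origin on a cart in front of the work surface, level with it; the furniture and walls round the work are solid. World frame = base frame: x ahead of the robot, y to its left, z up, the work surface at z = 0. Lengths are in mm, angles in rad, forces in N, time in s.
With the tool pointing down it reaches from about 400 to 850 mm from the base axis. Payload 10.4 kg.
Tool frame: the origin (TCP) lies at the very end of the fingers, on their centre line; the grasp point (between the pads) lies 19 mm behind it; z points along the fingers, y is the line along which they close (so a half turn about z gives the same grasp; the last joint's range is limited). The gripper opens to 87 mm and grips with 3 to 60 N. Pads are 19 mm wide; open, the fingers measure 117 mm over their backs; the gripper's body (75 mm by 190 mm) begins 51 mm behind the grasp point.
Start: joints at [-1.173, 0.332, -0.065, 1.46, 0.022, 1.35, -0.088], TCP at [255.297, 570.505, 222.576] pointing down, gripper open.
Joint ranges: [-2.6, 2.6], [-0.5, 2.12], [-1.47, 1.34], [0.16, 2.42], [-1.27, 4.41], [0.06, 2.06], [-2.6, 2.6]. Speed limits (rad/s): [2.22, 2.22, 2.79, 2.79, 3.14, 3.14, 3.14].

### API

Orientations are given as a 3x3 rotation matrix whose columns are the frame's x, y, z axes.
In Python, from rig import env gives the robot as it stands. The module is installed in compiled form; this text tells all that it offers.
- The arm moves only by the shell command python3 -m creep 'ROWS' [OPENING]. ROWS is text: rows parted by semicolons, each of 4 numbers parted by spaces: the shift along the world's x, y, z in mm, then the turn about the world's z in rad. A call has 1 to 12 rows; each row is the pose to reach, as a shift and turn from the pose commanded when the call began; what a row does not reach only later rows make up. A row lasts 1/10 s, in which the tool goes at most 50 mm and 8.59 degrees, less where a joint would pass 70% of its speed; a pose out of reach is approached as far as the arm can. A call with a gripper value outside its range is refused whole. OPENING is the opening, from -1 (shut) to 1 (fully open), so that 0 is half open, set as the call begins (- or left out, the last holds). The fingers move at their own pace and stop on an object; the grip force is fixed at half the most. Time passes only in rows, so rows that repeat a pose let the fingers close. It gives the time, the measured TCP pose, the force, the opening and the grip force at its end, in the units of the state.
- env.get_state(): the state, without advancing time (a new reading comes with each control period).
- env.read_camera(name): name is "scene" or "top" or "wrist"; returns a dict with "image" (400x640x3 uint8, blue, green, red), "fovy" (degrees; the focal length in pixels is half the picture's height over the tangent of half this angle, whatever the lens; pixels are square), "cx", "cy" (the principal point, pixels), "eye" and "orientation" of the camera in the world; the wrist camera has in their place "hand_eye" (4x4, takes a point from camera to tool coordinates, whose origin is the TCP and whose axes are the flange's). Camera axes: x right, y down, z forward; pixel columns grow to the right and rows downward; lengths in mm; the calibration is good to about 2 mm. A picture is of the moment at which its call begins: read the wrist's pose just before it. There is no depth.
- env.hand_in(): hands the job in; it is judged then, once.
Trained networks look in the newest picture that a camera, given by its name, has taken for a name from the list of things; names that differ only in an ending like _2 or _b are one class to them, and where a whole thing is asked for, a point or a joint stands for the part that bears it (a point fixed in the world has none). Each returns a list of dicts, best first, with "confidence" (0 to 1); they miss things now and then, are a little off and sometimes report something else, mostly with a low value. They report only what shows in the picture. A call takes as long as a camera call.
- env.outline_of(camera, name): "mask" (400x640 bool, what is visible of it) and "rect" ([left, top, right, bottom] in pixels, round what is visible of it).
- env.landmark_of(camera, name): "position" ([column, row] in pixels: a listed point, or the origin of a listed thing).
The state is a dict: "time_s": time; "q": joint angles; "qvel": joint speeds; "joint_efforts": joint torques, N m; "eef_pos": TCP position; "tool_rot": TCP orientation; "contact_force": force on the tool from outside, world axes, zero at the start; "wrist_torque": the same for the moment, N m; "finger_gap": finger opening in mm; "grip_force": force on a finger pad.
Only numpy, scipy, OpenCV 4.12 (cv2) and the standard library are available. Lean on these libraries where they do the work, as an engineer would, in place of code of your own. Each camera call takes 0.05 s, during which the arm holds its last target. There are 200 camera calls.

### The job

Push the glucose meter along its guide with the fingertips until it is fully home against the end stop, then reach down through the window in the yellow guard and press the red lever fully down so that the meter is clamped for its check, without touching the guard. Do not pick up or lift the meter, and leave the cup, the bottle and the loose test cartridge where they are. Finish with the hand clear.

Things in the scene. Friction and masses are not known exactly. Their poses are not given: they have to be found in the camera images.
- station: Fixed aluminium check station on the worktop, plate 270 x 140 mm (x from -130 to +140 mm, y +-70 mm), plate top 14 mm above its origin. Origin on the worktop under the plate; its x axis is the direction in which the meter is pushed home, z up. The plate is flat and free behind the meter (x below -50 mm).
- guard: Yellow guard on the station, not to be touched: x +10 to +130 mm, y +-67 mm in the station frame, flat top 87 mm above the worktop (5 mm thick) with one window, 72 mm along x by 80 mm along y. Clear panels on sides and back, and on the front from 50 mm above the worktop up, so that the meter passes under. Origin and axes as the station's.
- window (a point): Centre of the guard's window, level with the top face of the guard, 70 mm along the station's x from its origin, 87 mm above the worktop.
- meter: Dark blue glucose meter lying flat in the guide, 90 mm (along its x) x 51 mm x 18 mm high, loose, about 80 g, slides with under 2 N. Origin at the centre of its underside; its x axis is along the station's x within a few degrees; it is pushed at its end at x = -45 mm.
- seat (a point): Where the meter's origin lies when fully home, on the plate's top, 10 mm along the station's x. White guide rails 10 mm high, 55 mm apart, run along x from 25 mm behind the station's origin to 55 mm past it, flaring out behind that to -46 mm; a white end stop 16 mm high has its face at x = +55 mm. The meter starts 25 to 50 mm short of home.
- paddle (a point): Centre of the top face of the red lever paddle, 30 x 30 mm, straight under the window. The lever turns about a pin on the station's +y side, 52 mm from the paddle. Fully down, the paddle is level, its top 53 to 54 mm above the worktop (33 mm below the guard's top) at the window's centre in plan; fully up it is about 20 mm higher and tilted.
- lever (a joint): Angle of the clamp lever, rad: 0 fully up, 0.42 fully down at its stop. It moves against friction of about 5 N at the paddle and stays where it is left. Starts between 0 and 0.1.
- cup: White specimen cup with orange lid, 61 mm across, 64 mm high, standing loose near the far end of the station; leave alone. Origin at the centre of its underside.
- bottle: Brown dropper bottle with black top, 31 mm across, 90 mm high, standing loose near the far end of the station; leave alone. Origin at the centre of its underside.
- spare: White flat test cartridge, 20 x 70 x 8 mm, lying loose on the worktop behind the near end of the station; leave alone. Origin at the centre of its underside.

How it is judged (in metres and radians):
On the way, in this order (a step that is already met when the one before it is completed fails the run):
1. the meter is pushed fully home while the lever is still up (horizontal distance between meter and seat below 0.005 m and value of joint lever below 0.2 rad), for 0.2 s.
2. the lever is pressed fully down (value of joint lever above 0.385 rad), for 0.2 s.
At the end, for the whole second after the job is handed in: The lever is within 0.035 rad of fully down, and the meter lies at rest flat on the plate within 5 mm of its home position (value of joint lever above 0.385 rad and horizontal distance between meter and seat below 0.005 m and z of meter in the frame of station below 0.018 m and linear speed of meter below 0.01 m/s); the robot touches nothing.
It fails at once if the robot touches the guard (contact force between any of the fingers, the arm and guard above 0.5 N).
It fails at once if the meter is lifted or tipped (10 mm, 0.25 rad) (z of meter in the frame of station above 0.024 m or angle between meter's own z axis and vertical above 0.25 rad).
It fails at once if the cup, bottle or loose cartridge is moved by more than 15 mm or knocked over (distance of any of cup, bottle, spare from where it was at the start of the episode above 0.015 m or angle between any of cup, bottle's own z axis and vertical above 0.4 rad).
It also fails if it takes over 64 s, if anything falls off the work surface, if the arm or the gripper's body presses on something with over 40 N, if the wrist force passes 120 N, or if a joint passes its speed limit or range.

## Working session

There is one attempt and no reset: what is moved stays moved. The work goes in short steps, Python scripts to look and compute and a shell command to move; the robot and the scene stay as the last step left them, time stands still between calls to the robot, and variables do not carry over. Pictures are saved under pics/ and viewed, at most 10 in all, crops included, and the job is handed in when it is done.

```bash
mkdir -p pics; cat > h.py <<'E'
import numpy as np,cv2
from rig import env
def cam(n):
    s=env.get_state(); c=env.read_camera(n); f=200/np.tan(np.radians(c['fovy'])/2)
    if n=='wrist':
        T=np.eye(4);T[:3,:3]=s['tool_rot'];T[:3,3]=s['eef_pos'];M=T@np.array(c['hand_eye']);R,e=M[:3,:3],M[:3,3]
    else: R,e=np.array(c['orientation']),np.array(c['eye'])
    return dict(c=c,f=f,R=R,e=e,img=c['image'])
def ray(k,p):
    d=k['R']@np.array([(p[0]-k['c']['cx'])/k['f'],(p[1]-k['c']['cy'])/k['f'],1]);return k['e'],d
def at(k,p,z):
    e,d=ray(k,p);return e+d*(z-e[2])/d[2]
def proj(k,P):
    v=k['R'].T@(np.array(P)-k['e']);return [k['f']*v[0]/v[2]+k['c']['cx'],k['f']*v[1]/v[2]+k['c']['cy']]
E
python3 - <<'E'
from h import *
np.set_printoptions(precision=1,suppress=True)
Z=dict(station=0,window=87,meter=14,seat=14,paddle=70,cup=0,bottle=0,spare=0,guard=0)
s=env.get_state();print(s['eef_pos'],s['tool_rot'],s['time_s'],s['finger_gap'])
for n in ('scene','top'):
    k=cam(n);cv2.imwrite(f'pics/{n}0.png',k['img']);print(n,k['e'],k['R'][:,2])
    for o,z in Z.items():
        for r in env.landmark_of(n,o)[:2]: print(o,np.array(r['position']),round(r['confidence'],2),at(k,r['position'],z))
E
```

```text
[255.2 570.1 221.8] [[-0.9  0.4 -0. ]
 [ 0.4  0.9 -0. ]
 [-0.  -0.  -1. ]] 0.0 86.47008434992397
scene [ -12.6 -754.1  769.9] [ 0.4  0.6 -0.7]
station [347.1 229.6] 0.58 [ 470.4 -187.2    0. ]
station [322.9 192.8] 0.37 [504.  -43.6   0. ]
window [326.3 188. ] 0.6 [ 462.3 -114.9   87. ]
meter [357.5 233. ] 0.78 [ 474.2 -220.9   14. ]
seat [347.1 222.8] 0.64 [ 475.9 -179.8   14. ]
paddle [324.5 195.7] 0.68 [ 453.8 -118.9   70. ]
cup [287.5 194.1] 0.79 [426.4   8.5   0. ]
bottle [276.8 207.1] 0.55 [377.2 -17.1  -0. ]
bottle [345.9 221.8] 0.24 [ 484.8 -164.7    0. ]
spare [406.4 278.1] 0.54 [ 481.6 -378.2    0. ]
guard [402.6 275.3] 0.23 [ 480.3 -367.8    0. ]
top [ 310.6 -152.6  927. ] [ 0.2  0.  -1. ]
station [335.6 197.2] 0.92 [ 476.1 -188.5    0. ]
window [308.2 199.4] 0.71 [ 457.3 -121.8   87. ]
meter [350.1 196. ] 0.82 [ 475.6 -224.4   14. ]
meter [332.7 198. ] 0.58 [ 471.8 -180.6   14. ]
seat [333.9 203.4] 0.59 [ 458.  -183.2   14. ]
paddle [310.2 199.5] 0.49 [ 459.9 -125.9   70. ]
cup [259.1 220.7] 0.79 [421.6   6.5   0. ]
bottle [267.8 237.1] 0.74 [379.7 -15.3   0. ]
bottle [351.3 192.1] 0.53 [ 488.1 -229.     0. ]
spare [411.1 190.5] 0.81 [ 487.7 -381.3    0. ]
spare [336.6 197.9] 0.23 [ 474.2 -191.     0. ]
guard [334.3 196. ] 0.8 [ 479.3 -185.3    0. ]
```

```bash
python3 - <<'E'
import cv2
for n,(x,y) in (('scene',(240,140)),('top',(240,130))):
    i=cv2.imread(f'pics/{n}0.png')[y:y+150,x:x+200];cv2.imwrite(f'pics/{n}c.png',cv2.resize(i,None,fx=4,fy=4,interpolation=3))
E
```

```text
(no output)
```

View pics/scenec.png

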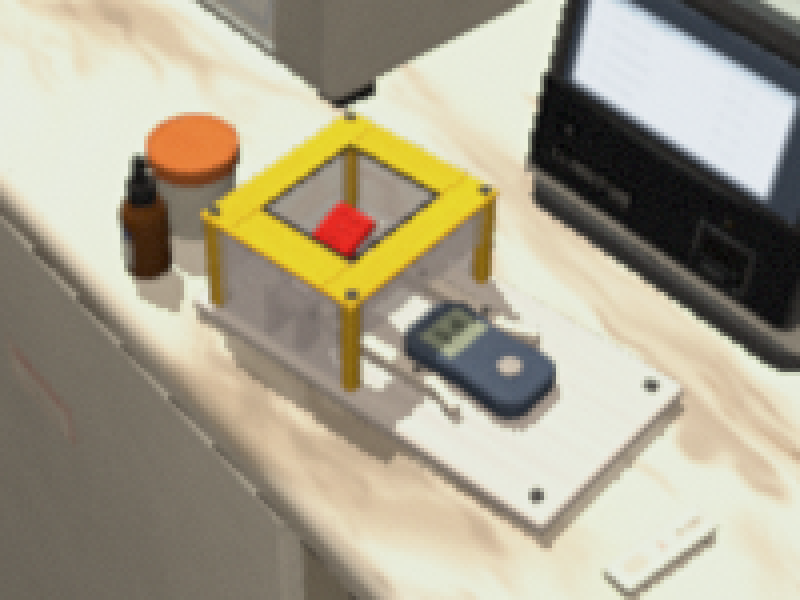

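View pics/topc.png

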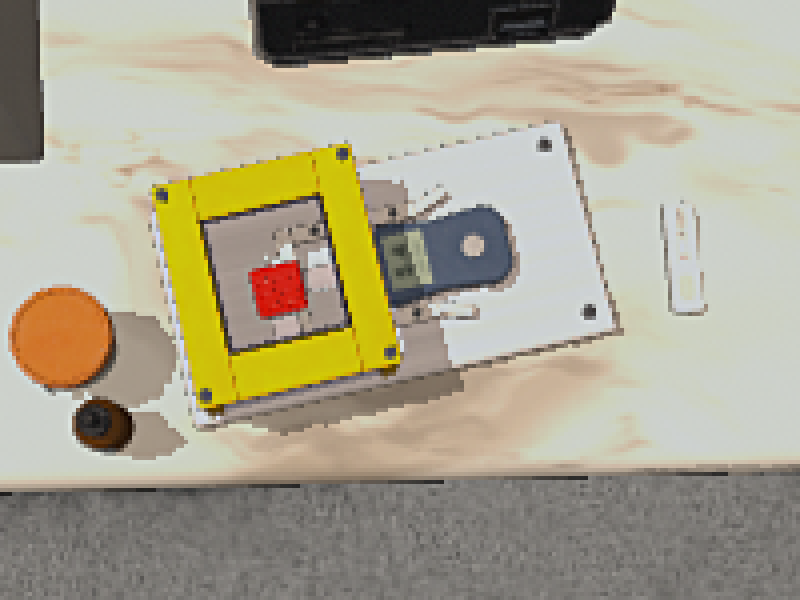

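Both views agree: the station's x axis points roughly to world +y. The guard is at top pixels ~(280–340, 166–232), with the red paddle at (310,203). The meter is at (350,192), and its front is just under the guard. The cup and bottle are at the far end and the spare is at (411,194). Next I'll fit the station pose from the corners.

```bash
python3 - <<'E'
from h import *
from scipy.optimize import least_squares
np.set_printoptions(precision=1,suppress=True)
G=[(10,-67,87),(10,67,87),(130,-67,87),(130,67,87)]
P=[(-130,-70,14),(-130,70,14),(140,70,14)]
kt=cam('top');ks=cam('scene')
ct=np.array([(350,145),(402,350),(152,188),(207,408),(565,123),(617,330),(197,424)])/4+[240,130]
cs=np.array([(496,190),(350,300),(350,112),(202,212),(682,388),(543,530),(197,305)])/4+[240,140]
def w(p,q): 
    c,s=np.cos(p[2]),np.sin(p[2]);return np.array([p[0]+c*q[0]-s*q[1],p[1]+s*q[0]+c*q[1],q[2]])
def res(p,v):
    r=[]
    for k,c in v:
        r+=[np.subtract(proj(k,w(p,q)),u) for q,u in zip(G+P,c)]
    return np.ravel(r)
for v in ([(kt,ct)],[(ks,cs)],[(kt,ct),(ks,cs)]):
    o=least_squares(lambda p:res(p,v),[473,-188,1.75],loss='soft_l1',x_scale=[1,1,.01]);print(o.x[:2],round(o.x[2],4),np.abs(o.fun).mean(),o.fun)
p=o.x
for n,a in(('window',(70,0,87)),('meter rear home',(-35,0,14))):print(n,w(p,a))
for k,n in((kt,'top'),(ks,'scene')):
    m=env.outline_of(n,'meter')[0];u=env.landmark_of(n,'meter')[0]['position'];q=at(k,u,14)[:2]-p[:2];c,s=np.cos(p[2]),np.sin(p[2])
    print(n,m['rect'],'meter in st',c*q[0]+s*q[1],-s*q[0]+c*q[1])
for c in((250,60),(610,30),(40,160)):print(at(kt,np.array(c)/4+[240,130],0),at(kt,np.array(c)/4+[240,130],250))
s=env.get_state();R=s['tool_rot'];print('toolx yaw',np.arctan2(R[1,0],R[0,0]))
E
```

```text
[ 473.7 -192.9] 1.7665 0.8710121630328425 [ 0.5 -1.2  0.8  3.1 -0.1 -0.7 -1.9  0.3 -0.3 -1.2  0.7  0.1 -0.4  0.8]
[ 473.2 -192.7] 1.7696 0.8424324073578536 [ 1.3  0.1  0.3  2.2  0.  -1.  -1.   0.4  1.3 -0.3 -0.3 -0.1 -1.7 -1.7]
[ 473.4 -192.8] 1.7676 0.8691674442516464 [ 0.4 -1.1  0.7  3.2 -0.2 -0.6 -1.9  0.4 -0.4 -1.2  0.7  0.2 -0.4  1.
  1.4  0.2  0.4  2.2  0.2 -1.  -0.9  0.3  1.4 -0.2 -0.3 -0.1 -1.6 -1.8]
window [ 459.8 -124.1   87. ]
meter rear home [ 480.3 -227.1   14. ]
top [336.4, 179.9, 369.6, 207.9] meter in st -30.295555552516763 1.2305798998983999
scene [339.0, 215.2, 380.2, 244.8] meter in st -29.73937539702471 9.859445341249785
[ 617. -107.    0.] [ 534.3 -119.3  250. ]
[ 630.  -342.6    0. ] [ 543.9 -291.3  250. ]
[554.  30.   0.] [488.4 -19.3 250. ]
toolx yaw 2.720753048542864
```

```bash
python3 -m creep '12 -45 0 -0.08; 25 -90 0 -0.16; 37 -135 0 -0.24; 50 -180 0 -0.32; 62 -225 0 -0.4; 75 -270 0 -0.48; 90 -310 0 -0.56; 105 -355 0 -0.64; 120 -400 0 -0.72; 135 -440 0 -0.8; 145 -480 0 -0.88; 155 -520 0 -0.953' -1; python3 -c "
from h import *
s=env.get_state();R=s['tool_rot'];print(s['time_s'],s['eef_pos'],np.arctan2(R[1,0],R[0,0]),s['q'],s['finger_gap'])"
```

```text
time_s: 2.5
eef_pos: [410.5, 48.7, 222.8]
tool_rot: [[-0.192, 0.981, 0.001], [0.981, 0.192, 0.001], [0.0, 0.001, -1.0]]
contact_force: [1.1, 0.5, -0.1]
finger_gap: 2.3
grip_force: 0.0
2.5 [410.53051296  48.71989503 222.84699949] 1.7642522068189748 [-0.67315264 -0.18179912  0.40004071  1.99294246  0.07241125  1.31606598
 -0.1037923 ] 2.323686322762385
```

```bash
python3 -m creep '8 -45 0 0; 16 -90 0 0; 24 -135 0 0; 34 -180 0 0; 46 -225 0 0; 60 -265 0 0; 73 -310 0 0; 85 -350 0 0; 85 -350 -45 0; 85 -350 -90 0; 85 -350 -100 0; 85 -350 -100 0.003'; python3 - <<'E'
from h import *
k=cam('wrist');cv2.imwrite('pics/w1.png',k['img'])
np.set_printoptions(precision=1,suppress=True)
c,s=np.cos(1.7676),np.sin(1.7676)
st=lambda P:(c*(P[0]-473.4)+s*(P[1]+192.8),-s*(P[0]-473.4)+c*(P[1]+192.8))
print(k['e'],k['R'][:,2],env.get_state()['eef_pos'],env.get_state()['q'])
for o,z in dict(meter=14,station=0,seat=14,window=87,spare=0,paddle=72).items():
    for r in env.landmark_of('wrist',o)[:1]:
        P=at(k,r['position'],z);print(o,r['position'],r['confidence'],P,np.array(st(P)))
E
```

```text
time_s: 3.7
eef_pos: [494.7, -299.0, 122.0]
tool_rot: [[-0.199, 0.98, -0.002], [0.98, 0.199, 0.001], [0.001, -0.002, -1.0]]
contact_force: [-0.2, 0.2, 0.6]
finger_gap: 0.3
grip_force: 0.0
[ 478.1 -216.7  283.9] [ 0.1 -0.3 -1. ] [ 495.7 -299.6  123.7] [-0.2  0.4  0.8  1.7 -0.3  1.1  0.9]
meter [323.9, 101.2] 0.8 [ 481.  -218.9   14. ] [-27.1  -2.3]
seat [326.7, 44.2] 0.88 [ 474.8 -178.4   14. ] [13.8 -4.2]
window [286.9, 267.7] 0.27 [ 477.4 -328.4   87. ] [-133.8   22.6]
spare [287.8, 265.3] 0.67 [ 477.6 -375.     0. ] [-179.5   31.5]
```

View pics/w1.png

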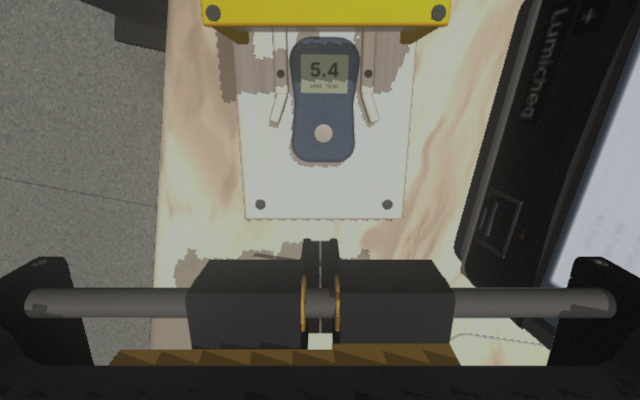

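The wrist view shows the meter at (324,100), straight between the rails at (280/368,73). The plate's rear corners are at (245,218) and (402,218), and the guard's front edge is at row 26. I'll refine the station pose from these.

```bash
python3 - <<'E'
from h import *
np.set_printoptions(precision=1,suppress=True)
k=cam('wrist')
c,s=np.cos(1.7676),np.sin(1.7676)
st=lambda P:np.array((c*(P[0]-473.4)+s*(P[1]+192.8),-s*(P[0]-473.4)+c*(P[1]+192.8)))
for n,p,z in(('plateL -130,70',(245.5,218),14),('plateR -130,-70',(402,218),14),('guardL 10,67',(203,26),87),('guardR 10,-67',(450,26),87),('rearmeter',(324,162),20),('railL',(280,73),24),('railR',(368.5,73),24)):
    print(n,st(at(k,p,z)))
e=env.get_state();print(st(e['eef_pos']))
print(st([480.,-375]),st([487,-381]))
E
```

```text
plateL -130,70 [-127.2   64.6]
plateR -130,-70 [-126.9  -73.9]
guardL 10,67 [11.7 62.9]
guardR 10,-67 [ 12.1 -71.5]
rearmeter [-75.8  -4.4]
railL [-8.  28.9]
railR [ -7.8 -37.1]
[-109.1   -1.2]
[-180.    29.2] [-187.2   23.5]
```

```bash
python3 -m creep '2 0.5 -30 0; 2 0.5 -60 0; 2 0.5 -90 0; 2 0.5 -101 0; 2 0.5 -101 0; 0 10 -101 0; -1.5 18 -101 0; -3 25 -101 0; -4 30 -101 0; -5 35 -101 0; -6 40 -101 0; -7 45 -101 0'
```

```text
time_s: 5.3
eef_pos: [488.3, -254.3, 21.7]
tool_rot: [[-0.199, 0.98, 0.0], [0.98, 0.199, -0.0], [-0.0, 0.0, -1.0]]
contact_force: [0.7, -0.9, 0.0]
finger_gap: 0.8
grip_force: 0.5
```

```bash
python3 -m creep '-1 5 0 0; -2 10 0 0; -2.6 13 0 0; -3.2 16 0 0; -3.2 16 0 0'; python3 - <<'E'
from h import *
np.set_printoptions(precision=1,suppress=True)
c,s=np.cos(1.7676),np.sin(1.7676)
st=lambda P:np.array((c*(P[0]-476)+s*(P[1]+190.7),-s*(P[0]-476)+c*(P[1]+190.7)))
k=cam('wrist');cv2.imwrite('pics/w2.png',k['img'])
e=env.get_state();print(st(e['eef_pos']),e['contact_force'])
for o in('meter','seat','paddle'):
    for r in env.landmark_of('wrist',o)[:1]: print(o,r['position'],r['confidence'],st(at(k,r['position'],14)))
E
```

```text
time_s: 5.8
eef_pos: [485.0, -238.0, 21.5]
tool_rot: [[-0.199, 0.98, -0.0], [0.98, 0.199, 0.0], [0.0, -0.0, -1.0]]
contact_force: [-0.3, -1.2, 0.4]
finger_gap: 0.2
grip_force: 0.0
[-48.3   0.5] [-0.4 -0.6 -0.5]
```

View pics/w2.png

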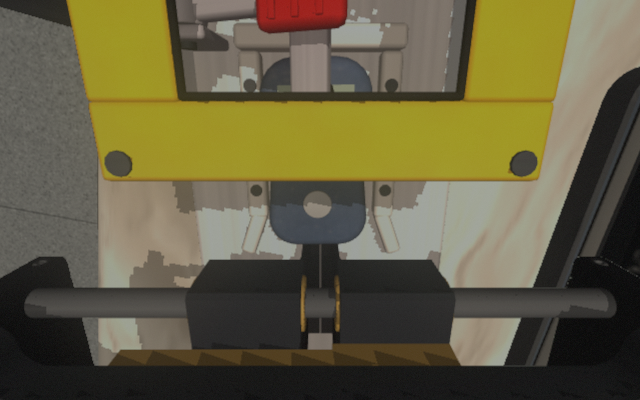

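The meter's rear is at row 243 against the fingertips. Its nose is at row 57, just short of the stop face at about row 48. I'll creep forward and watch the force.

```bash
python3 -m creep '-0.3 1.5 0 0; -0.6 3 0 0; -0.8 4 0 0; -0.8 4 0 0'; python3 -m creep '-0.2 1 0 0; -0.4 2 0 0; -0.4 2 0 0'
```

```text
time_s: 6.4
eef_pos: [484.3, -234.6, 21.6]
tool_rot: [[-0.199, 0.98, 0.0], [0.98, 0.199, -0.0], [-0.0, 0.0, -1.0]]
contact_force: [0.2, -1.3, -0.2]
finger_gap: 0.8
grip_force: 0.6
time_s: 6.7
eef_pos: [484.3, -234.1, 22.1]
tool_rot: [[-0.198, 0.98, 0.002], [0.98, 0.198, -0.002], [-0.003, 0.001, -1.0]]
contact_force: [1.9, -6.5, -0.9]
finger_gap: 0.9
grip_force: 3.4
```

```bash
python3 -m creep '-0.2 1 0 0; -0.2 1 0 0; 3 -15 0 0; 4 -20 0 0; 4 -20 40 0; 4 -20 80 0; 4 -20 115 0; 4 -20 125 0; 4 -20 125 0'; python3 - <<'E'
from h import *
np.set_printoptions(precision=1,suppress=True)
c,s=np.cos(1.7676),np.sin(1.7676)
st=lambda P:np.array((c*(P[0]-476)+s*(P[1]+190.7),-s*(P[0]-476)+c*(P[1]+190.7)))
k=cam('wrist');cv2.imwrite('pics/w3.png',k['img'])
e=env.get_state();print(e['eef_pos'],st(e['eef_pos']),e['contact_force'])
for o,z in(('meter',14),('seat',14),('paddle',72),('window',87)):
    for r in env.landmark_of('wrist',o)[:1]: print(o,r['position'],r['confidence'],st(at(k,r['position'],z)))
E
```

```text
time_s: 7.6
eef_pos: [488.7, -252.3, 147.7]
tool_rot: [[-0.199, 0.98, 0.003], [0.98, 0.199, 0.0], [-0.0, 0.003, -1.0]]
contact_force: [0.0, -0.3, -0.7]
finger_gap: 0.3
grip_force: 0.0
[ 488.  -251.9  146.3] [-62.4   0.2] [-0.8  0.6  0.5]
meter [320.1, 111.2] 0.93 [ 9.6 -0.3]
paddle [306.4, 15.5] 0.83 [71.4  8.9]
window [318.1, 10.4] 0.78 [71.   1.3]
```

View pics/w3.png

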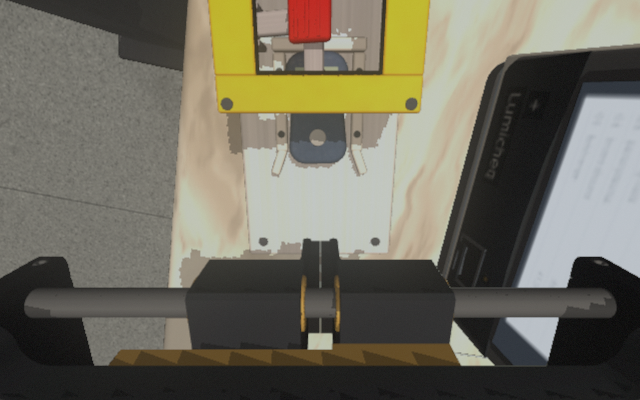

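The meter's nose is now against the stop, and the network puts it at station (9.6, −0.3), so it is home. The window centre reads (71,1), and the raised paddle leans towards +y. I'll move the hand over the window.

```bash
python3 -m creep '-7 32 0 0; -14 64 0 0; -21 96 0 0; -29 130 0 0; -29 130 0 0; -29 130 0 0'; python3 - <<'E'
from h import *
np.set_printoptions(precision=1,suppress=True)
c,s=np.cos(1.7676),np.sin(1.7676)
st=lambda P:np.array((c*(P[0]-476)+s*(P[1]+190.7),-s*(P[0]-476)+c*(P[1]+190.7)))
e=env.get_state();print(e['eef_pos'],st(e['eef_pos']))
a=cam('wrist');b=cam('scene')
cv2.imwrite('pics/w4.png',np.vstack([cv2.resize(a['img'],(480,300)),cv2.resize(b['img'][100:250,220:460],(480,300))]))
E
```

```text
time_s: 8.45
eef_pos: [458.6, -121.8, 146.1]
tool_rot: [[-0.2, 0.98, -0.001], [0.98, 0.2, 0.0], [0.0, -0.001, -1.0]]
contact_force: [-0.2, 0.1, 1.3]
finger_gap: 0.7
grip_force: 0.0
[ 458.6 -121.8  146.1] [70.9  3.6]
```

View pics/w4.png

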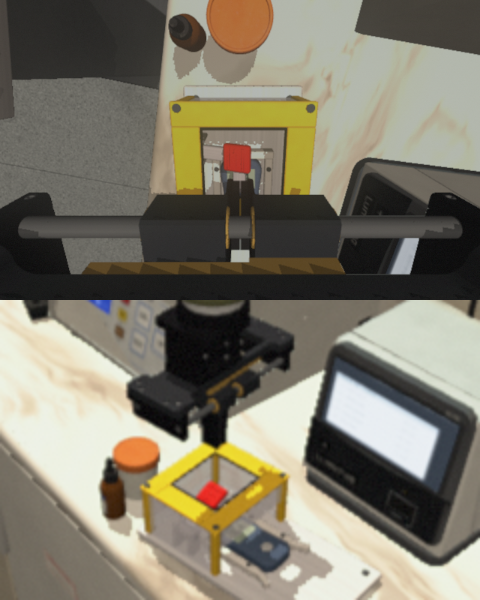

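The closed fingers are centred over the window with room all round. Now I'll descend and press.

```bash
python3 -m creep '0 0 -30 0; 0 0 -55 0; 0 0 -65 0; 0 0 -70 0; 0 0 -75 0; 0 0 -75 0'; python3 -m creep '0 0 -3 0; 0 0 -6 0; 0 0 -9 0; 0 0 -12 0; 0 0 -15 0; 0 0 -17 0; 0 0 -18 0; 0 0 -18 0'
```

```text
time_s: 9.15
eef_pos: [459.6, -122.9, 72.1]
tool_rot: [[-0.198, 0.98, 0.001], [0.98, 0.198, -0.0], [-0.001, 0.001, -1.0]]
contact_force: [-0.1, -0.7, 0.8]
finger_gap: 0.5
grip_force: 0.0
time_s: 9.95
eef_pos: [460.1, -122.4, 54.3]
tool_rot: [[-0.199, 0.98, 0.002], [0.98, 0.199, 0.0], [-0.0, 0.002, -1.0]]
contact_force: [4.2, 0.5, 6.2]
finger_gap: 0.3
grip_force: 2.7
```

```bash
python3 -m creep '0 0 -1.5 0; 0 0 -3 0; 0 0 -4 0; 0 0 -4 0; 0 0 -4 0'
```

```text
time_s: 10.45
eef_pos: [460.5, -122.6, 52.6]
tool_rot: [[-0.198, 0.98, 0.002], [0.98, 0.198, 0.002], [0.002, 0.003, -1.0]]
contact_force: [-12.3, 4.1, 49.0]
finger_gap: 0.2
grip_force: 24.1
```

The force reached 49 N at z ≈ 53 mm, which matches the lever's stop. I'll withdraw straight up and check.

```bash
python3 -m creep '0 0 2 0; 0 0 20 0; 0 0 50 0; 0 0 90 0; 0 0 130 0; 5 -30 150 0; 12 -70 150 0; 20 -110 150 0; 24 -130 150 0; 24 -130 150 0; 24 -130 150 0'; python3 - <<'E'
from h import *
np.set_printoptions(precision=1,suppress=True)
c,s=np.cos(1.7676),np.sin(1.7676)
st=lambda P:np.array((c*(P[0]-476)+s*(P[1]+190.7),-s*(P[0]-476)+c*(P[1]+190.7)))
k=cam('wrist');e=env.get_state();print(e['eef_pos'],e['contact_force'],e['time_s'])
for o,z in(('meter',14),('paddle',53.5),('window',87)):
    for r in env.landmark_of('wrist',o)[:1]: print(o,r['position'],r['confidence'],st(at(k,r['position'],z)))
b=cam('scene')
cv2.imwrite('pics/w5.png',np.vstack([cv2.resize(k['img'],(480,300)),cv2.resize(b['img'][140:240,240:400],(480,300))]))
E
```

```text
time_s: 11.55
eef_pos: [482.0, -252.4, 199.0]
tool_rot: [[-0.198, 0.98, -0.002], [0.98, 0.198, 0.0], [0.001, -0.002, -1.0]]
contact_force: [0.2, 0.6, -0.1]
finger_gap: 0.2
grip_force: 0.0
[ 482.3 -251.7  199.1] [-0.3  0.6  0.5] 11.6
meter [324.4, 110.4] 0.81 [9.6 2.5]
paddle [325.8, 35.5] 0.6 [72.4  2.1]
window [326.6, 27.2] 0.66 [72.5  2. ]
```

View pics/w5.png

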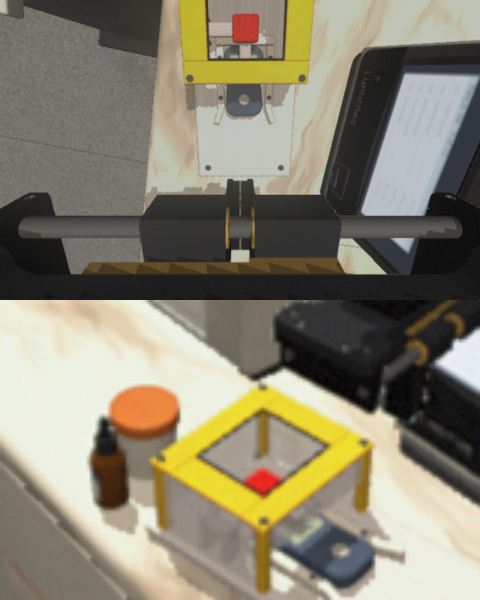

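The paddle is now low and centred under the window (wrist view 245,28). The meter is home, the cup and bottle haven't moved, and the hand is clear.

```bash
python3 -c "
from rig import env
print(env.hand_in())"
```

```text
the job is handed in; nothing more can be done
None
```

I pushed the meter home against the end stop, pressed the lever down to its stop through the window, and handed the job in with the hand clear; the hand-in call returned no verdict.

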